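Box up the pot lid

ROBOT

A 6-joint arm with a two-finger parallel gripper is mounted at the origin on the work surface. World frame = base frame: x ahead of the robot, y to its left, z up, the work surface at z = 0. Lengths are in mm, angles in rad, forces in N, time in s.
With the tool pointing down it reaches from about 350 to 975 mm from the base axis. Payload 7.1 kg.
Tool frame: the origin (TCP) lies between the finger pads, 19 mm behind the fingertips; this is the grasp point; z points along the fingers, y is the line along which they close (so a half turn about z gives the same grasp; the last joint's range is limited). The gripper opens to 88 mm and grips with 3 to 60 N. Pads are 20 mm wide; open, the fingers measure 115 mm over their backs; the gripper's body (75 mm by 178 mm) begins 61 mm behind the grasp point.
Start: joints at [1.134, 0.423, 1.63, -0, 1.089, -0.019], TCP at [253.562, 571.237, 241.375] pointing down, gripper open.
Joint ranges: [-3, 3], [-0.9, 2.11], [0.09, 2.58], [-1.31, 4.45], [0.11, 2.69], [-2.54, 2.54]. Speed limits (rad/s): [2.39, 2.39, 3.01, 3.14, 3.14, 3.14].

INTERFACE

Orientations are given as a rotation vector (axis times angle).
In Python, from workcell import ctrl, viewer, ticket, models gives the robot as it stands.
- The arm moves only by the tool play_rows, never from a script. Its arguments are lists of equal length, an entry for each row: "dp": the shift along the world's x, y, z in mm, a list of three; "yaw": the turn about the world's z in degrees. In form: {"dp": [[tx, ty, tz], ...], "yaw": [yaw, ...]}. A call has 1 to 8 rows; each row shifts and turns the commanded pose from where the row before left it; what a row does not reach is not made up. A row lasts 1/12 s, in which the tool goes at most 41.7 mm and 7.16 degrees, less where a joint would pass 70% of its speed; a pose out of reach is approached as far as the arm can. A call is refused whole if a number of a shift passes 41.7 or a number of a turn 7.16, either way. A call with a gripper value outside its range is refused whole. "gripper" is the closure, from 0 (fully open) to 1 (shut), set as the call begins (left out, the last holds). The fingers move at their own pace and stop on an object; the grip force is fixed at half the most. Time passes only in rows, so rows that do not move let the fingers close. It gives the time, the measured TCP pose, the force, the opening and the grip force at its end, in the units of the state.
- ctrl.get_obs(): the state, without advancing time (a new reading comes with each control period).
- viewer.get_image(name): name is "side" or "top"; returns a dict with "pixels" (420x560x3 uint8, red, green, blue), "range_z" (420x560 float32, mm along the optical axis (not along the pixel's ray), 0 where there is no reading), "fx", "fy", "cx", "cy" (pixels), "T" (4x4, takes a point from camera to world coordinates). Camera axes: x right, y up, looking along -z (the intrinsics and any distortion apply to the point x, -y, -z); pixel columns grow to the right and rows downward; lengths in mm; the calibration is good to about 2 mm. A picture is of the moment at which its call begins.
- ticket.close_job(): hands the job in; it is judged then, once.
Trained networks look in a picture, given as the dict that the camera call returned (one of the last four; its "shot" number tells which), for a name from the list of things; names that differ only in an ending like _2 or _b are one class to them, and where a whole thing is asked for, a point or a joint stands for the part that bears it (a point fixed in the world has none). Each returns a list of dicts, best first, with "conf" (0 to 1); they miss things now and then, are a little off and sometimes report something else, mostly with a low value. They report only what shows in the picture. A call takes as long as a camera call. They do not tell look-alikes from the thing itself.
- models.look_for(picture, name): "bbox" ([centre column, centre row, width, height] in pixels, round what is visible of it).
- models.landmark_of(picture, name): "location" ([column, row] in pixels: a listed point, or the origin of a listed thing).
The state is a dict: "t": time; "qpos": joint angles; "qvel": joint speeds; "joint_torque": joint torques, N m; "ee_pos": TCP position; "orientation": TCP orientation; "ft_force": force on the tool from outside, world axes, zero at the start; "moment": the same for the moment, N m; "width": finger opening in mm; "grasp_force": force on a finger pad.
Only numpy, scipy, OpenCV 4.12 (cv2) and the standard library are available. Lean on these libraries where they do the work, as an engineer would, in place of code of your own. Each camera call takes 0.05 s, during which the arm holds its last target. There are 200 camera calls.

TASK

The red lid of the metal pot is being sent away: lift it off by its knob, leave the pot standing where it is, and set the lid down level, knob up, on the packing board inside the open carton - feel for the board, let go only once the lid rests on it, and do not drop it or press hard. Then close the carton by folding its flaps fully down flat: first the plain inner flap, and only after that the outer flap with the orange tape. Leave the tools around it undisturbed.

Things in the scene. Friction and masses are not known exactly. Their poses are not given: they have to be found in the camera images.
- pot: Open round aluminium pot, loose, about 0.75 kg: 110 mm outer diameter, 102 mm inner, 90 mm high, with two small lugs on its sides reaching 83 mm from its axis, 66 to 74 mm up. Origin: centre of its underside, z up.
- lid: Loose lid on the pot, 0.2 to 0.4 kg. Origin: centre of its underside, z up. From there up: steel plug 92 mm diameter to 6 mm, red flange 116 mm diameter 6 to 11 mm (rests on the pot's rim: origin 84 mm above the pot's), thin neck, black round knob 28 mm diameter 18 to 38 mm. A tool centre 33 mm above the origin keeps the fingertips clear of the flange.
- carton: Cardboard carton fixed to the bench. Origin: centre of its underside, z up. Outside 180 (x) by 160 (y) by 95 mm high, walls 4 mm. A level, lightly sprung wooden packing board fills its floor; the board's top is 20 to 44 mm above the origin, different each time and not reported: find it by touch. The board gives 1 mm per 2.5 N, 5 mm at most.
- inner_flap (a joint): Plain flap hinged on the top edge of the carton's -y wall (hinge line at carton y = -80, z = 95 mm, along x). 178 mm wide, 75 mm hinge to free edge, 3 mm thick. 0 = closed, flat inwards over the carton; pi/2 = upright; starts leaning outwards at 1.75 to 2.2 rad, at most 2.7. Stiff crease: stays where left, takes about 1 N at mid-flap to turn.
- outer_flap (a joint): Flap with an orange tape stripe, hinged on the top edge of the carton's +y wall (hinge line at carton y = +80, z = 99 mm, along x). 178 mm wide, 88 mm hinge to free edge, 3 mm thick; just overlaps the closed inner flap. 0 = closed, flat inwards; pi/2 = upright; starts leaning outwards at 1.75 to 2.2 rad, at most 2.7. Same stiff crease.
- inner_flap_edge (a point): Middle of the inner flap's free edge.
- outer_flap_edge (a point): Middle of the outer flap's free edge.
- pliers: Bystander: orange-handled pliers lying flat, about 170 by 60 mm, 13 mm high, origin under the middle.
- tape_measure: Bystander: orange tape measure, about 70 by 42 mm, 63 mm high, origin at the centre of its underside.
- bolt_jar: Bystander: amber glass jar with a steel cap, 68 mm diameter, 85 mm high, origin at the centre of its underside.
Things that resemble listed ones, but are neither listed nor needed, are in the scene too. There is more than one size of the lid; the one meant has the size given above.

How it is judged (in metres and radians):
On the way, in this order (a step that is already met when the one before it is completed fails the run):
1. the lid is lifted clear of the pot (z of lid in the frame of pot above 0.11 m and contact force between the fingers and lid above 0.5 N), for 0.1 s.
2. the lid, still held, rests level on the packing board inside the carton (x of lid in the frame of carton between -0.04 and 0.04 m and y of lid in the frame of carton between -0.03 and 0.03 m and z of lid in the frame of carton below 0.06 m and angle between lid's own z axis and vertical below 0.15 rad and contact force between lid and carton above 0.5 N and contact force between the fingers and lid above 0.5 N), for 0.1 s.
3. the lid is let go and lies still, level, in the carton (x of lid in the frame of carton between -0.04 and 0.04 m and y of lid in the frame of carton between -0.03 and 0.03 m and z of lid in the frame of carton below 0.06 m and angle between lid's own z axis and vertical below 0.15 rad and contact force between the fingers and lid below 0.05 N and linear speed of lid below 0.03 m/s), for 0.2 s.
4. the plain inner flap is folded down flat while the outer flap is still up (value of joint inner_flap below 0.1 rad and value of joint outer_flap above 0.9 rad), for 0.1 s.
At the end, for the whole second after the job is handed in: Lid at rest on the board in the carton, knob up, level within 0.15 rad, centre within 40 mm (x) and 30 mm (y) of the carton's, origin under 60 mm above the carton's; both flaps within 0.1 rad of flat; pot upright, still, within 30 mm of its start (x of lid in the frame of carton between -0.04 and 0.04 m and y of lid in the frame of carton between -0.03 and 0.03 m and z of lid in the frame of carton below 0.06 m and angle between lid's own z axis and vertical below 0.15 rad and linear speed of each of lid, pot below 0.03 m/s and value of joint each of inner_flap, outer_flap below 0.1 rad and distance of pot from where it was at the start of the episode below 0.03 m and angle between pot's own z axis and vertical below 0.1 rad); the robot touches nothing.
It fails at once if the pot is shifted by more than 30 mm or tipped over (distance of pot from where it was at the start of the episode above 0.03 m or angle between pot's own z axis and vertical above 0.3 rad).
It fails at once if the lid or the fingers press on the carton, its board or its flaps with more than 40 N (contact force between any of lid, the fingers and carton above 40 N).
It fails at once if the pliers, the tape measure or the jar is moved by more than 30 mm (distance of any of pliers, tape_measure, bolt_jar from where it was at the start of the episode above 0.03 m).
It also fails if it takes over 62 s, if anything falls off the work surface, if the arm or the gripper's body presses on something with over 40 N, if the wrist force passes 120 N, or if a joint passes its speed limit or range.

## Working session

There is one attempt and no reset: what is moved stays moved. The work goes in short steps, Python scripts to look and compute and a tool call to move; the robot and the scene stay as the last step left them, time stands still between calls to the robot, and variables do not carry over. Pictures are saved under pics/ and viewed, at most 10 in all, crops included, and the job is handed in when it is done.

Besides the shell and the picture viewer there is one more tool, called after ">>>" as name([rows], argument=value, ...), one row to a line, values as JSON. play_rows: Moves the arm, as the interface text tells. Its arguments: {"type":"object","properties":{"dp":{"type":"array"},"yaw":{"type":"array"},"gripper":{"type":"number"}},"required":["dp","yaw"]}

```bash
mkdir -p pics
cat > h.py <<'E'
import numpy as np, cv2
from workcell import ctrl, viewer, ticket, models
def w(im,c,r,z=None):
    """pixel -> world, by depth or on plane z"""
    T=np.array(im["T"]); c0,r0=int(round(c)),int(round(r))
    d=np.array([(c-im["cx"])/im["fx"],-(r-im["cy"])/im["fy"],-1.])
    if z is None:
        p=im["range_z"][max(0,r0-1):r0+2,max(0,c0-1):c0+2]; p=p[p>0]
        if not len(p): return None
        return (T@np.r_[d*np.median(p),1])[:3]
    D=T[:3,:3]@d; return T[:3,3]+D*(z-T[2,3])/D[2]
def cloud(im):
    r,c=np.mgrid[:420,:560]; d=im["range_z"]
    P=np.stack([(c-im["cx"])/im["fx"]*d,-(r-im["cy"])/im["fy"]*d,-d,np.ones_like(d)],-1)
    return (P@np.array(im["T"]).T)[...,:3]
E
python3 - <<'E'
from h import *
ims={n:viewer.get_image(n) for n in("side","top")}
cv2.imwrite("pics/a.png",np.vstack([ims[n]["pixels"][...,::-1] for n in("side","top")])[:, :] if 0 else cv2.resize(np.hstack([ims[n]["pixels"][...,::-1] for n in("side","top")]),(800,300)))
for n,im in ims.items():
    cv2.imwrite(f"pics/{n}.png",im["pixels"][...,::-1]); print(n,[im[k] for k in("fx","cx","cy")],[k for k in im],np.round(im["T"],2).tolist())
    for k in["pot","lid","carton","inner_flap_edge","outer_flap_edge","pliers","tape_measure","bolt_jar"]:
        for o in models.landmark_of(im,k)[:3]:
            p=w(im,*o["location"]); print(k,round(o["conf"],2),np.round(o["location"]),None if p is None else np.round(p))
print(ctrl.get_obs())
E
```

```text
side [534.9120220847229, 283.4603382557423, 210.7036710704755] ['pixels', 'range_z', 'fx', 'fy', 'cx', 'cy', 'T', 'shot'] [[0.97, 0.12, -0.21, 285.35], [-0.24, 0.55, -0.8, -1139.79], [0.02, 0.83, 0.56, 882.96], [0.0, 0.0, 0.0, 1.0]]
pot 0.69 [275. 280.] [ 501. -238.   54.]
pot 0.31 [272. 257.] [ 500. -203.   95.]
lid 0.92 [274. 258.] [ 506. -208.   96.]
lid 0.74 [216. 307.] [ 361. -252.   15.]
lid 0.67 [344. 335.] [ 613. -403.   20.]
carton 0.97 [254. 191.] [531. 166.  45.]
carton 0.29 [325. 225.] [694. -16.  23.]
inner_flap_edge 0.56 [257. 166.] [535. 131. 149.]
outer_flap_edge 0.8 [248. 119.] [591. 585.  78.]
pliers 0.76 [238. 236.] [454.   0.  12.]
tape_measure 0.82 [323. 225.] [686. -18.  26.]
tape_measure 0.65 [246. 120.] [585. 571.  84.]
bolt_jar 0.65 [367. 258.] [ 750. -183.   31.]
bolt_jar 0.18 [237. 238.] [450.  -2.   9.]
top [436.8594034113677, 284.4807146379952, 208.86698976400427] ['pixels', 'range_z', 'fx', 'fy', 'cx', 'cy', 'T', 'shot'] [[0.02, 0.99, -0.14, 420.76], [-1.0, 0.03, 0.03, -22.16], [0.03, 0.14, 0.99, 1039.33], [0.0, 0.0, 0.0, 1.0]]
lid 0.81 [348. 227.] [ 514
[... 430 characters left out ...]
 [332. 133.] [ 737. -156.   65.]
{'t': 0.9, 'qpos': array([ 1.13399256e+00,  4.23092588e-01,  1.62991837e+00, -2.43271494e-05,
        1.08855656e+00, -1.90069950e-02]), 'qvel': array([-0.00041646,  0.00155497,  0.00046874, -0.00148819,  0.00099093,
       -0.00102709]), 'joint_torque': array([-1.64374851e-03, -5.44564533e+01, -2.74037665e+01,  6.44317386e-02,
        1.69448921e-02, -2.03814928e-06]), 'ee_pos': array([253.57272764, 571.23434454, 241.37245974]), 'orientation': array([6.51488037e-01, 3.07327190e+00, 3.08076990e-05]), 'ft_force': array([ 0.2291145 ,  0.22039286, -0.12226733]), 'moment': array([0.00599394, 0.00981075, 0.01777768]), 'grasp_force': 0.0, 'width': 87.9230287776417}
```

View pics/side.png

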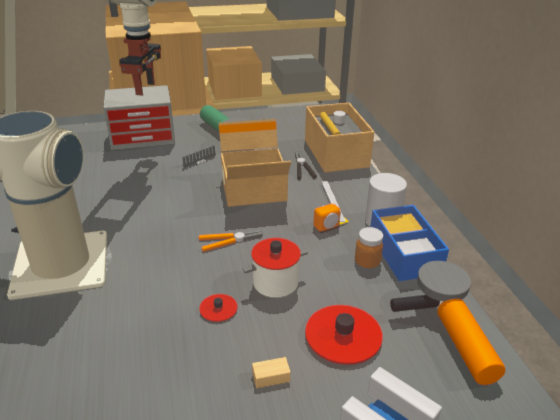

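View pics/top.png

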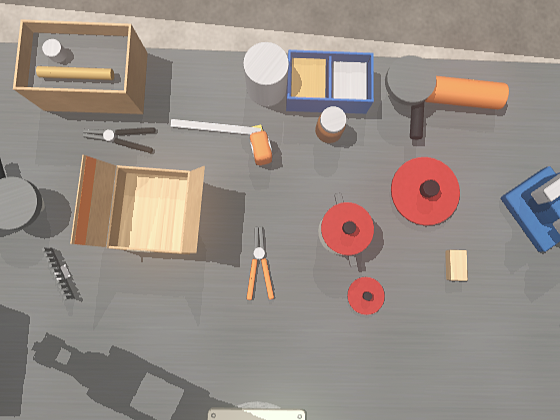

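The side view shows the lidded pot at px (275,268) with smaller and larger decoy lids at (218,307) and (344,333), and the carton at (254,175). In the top view the pot is at (348,228), and the carton at (155,210) has its taped flap on the left (+y) and plain flap on the right. Next I'll measure them from the clouds.

```bash
cat > m.py <<'E'
from h import *
for n in("side","top"):
    im=viewer.get_image(n); C=cloud(im); px=im["pixels"].astype(int); ok=im["range_z"]>0
    near=ok&(np.hypot(C[...,0]-506,C[...,1]+190)<75)
    red=near&(px[...,0]>110)&(px[...,1]<60)&(C[...,2]>80)
    P=C[red].astype(np.float32); e=cv2.minEnclosingCircle(P[:,:2].copy()); print(n,"red z",np.percentile(P[:,2],[5,50,95]).round(1),"circle",np.round(e[0],1),round(e[1],1))
    blk=near&(px.max(-1)<70)&(C[...,2]>108); K=C[blk]; print(" knob",len(K),np.percentile(K,[5,50,95],axis=0).round(1).tolist())
    kt=K[K[:,2]>K[:,2].max()-5]; print(" knob top",kt.mean(0).round(1), len(kt))
    box=ok&(abs(C[...,0]-540)<130)&(abs(C[...,1]-230)<190)&(C[...,2]>15)
    for lo,hi in((15,50),(80,93),(93,101),(101,112),(112,200)):
        Q=C[box&(C[...,2]>lo)&(C[...,2]<=hi)]
        if len(Q)<5: continue
        r=cv2.minAreaRect(Q[:,:2].astype(np.float32)); print(" z",lo,hi,len(Q),np.round(r[0],1),np.round(r[1],1),round(r[2],1),"med",np.median(Q,0).round(1),"min",Q.min(0).round(),"max",Q.max(0).round())
    np.save(f"{n}.npy",C)
E
python3 m.py
```

```text
side red z [92.6 95.2 98. ] circle [ 513.1 -189.5] 57.3
 knob 46 [[501.1, -201.1, 108.8], [510.1, -198.0, 113.4], [520.7, -192.6, 120.3]]
 knob top [ 510.9 -198.9  120.1] 10
 z 15 50 669 [543.5 243.9] [177.5 180.5] 88.2 med [533.3 167.   33.7] min [451. 154.  15.] max [631. 334.  50.]
 z 80 93 446 [543.7 245.4] [175.7 178.9] 87.6 med [541.5 262.5  86.7] min [451. 156.  80.] max [636. 336.  93.]
 z 93 101 248 [544.6 246.5] [185.1 180.7] 86.9 med [545.  257.8  96.2] min [451. 152.  93.] max [639. 343. 101.]
 z 101 112 352 [546.  245.9] [195.2 178.1] 87.5 med [543.3 325.5 106.7] min [453. 149. 101.] max [639. 344. 112.]
 z 112 200 2003 [544.7 244.4] [250.  178.5] 87.5 med [544.4 340.4 143. ] min [450. 118. 112.] max [639. 372. 181.]
top red z [91.9 95.3 96.6] circle [ 508.4 -198.4] 11.6
 knob 7 [[501.9, -183.4, 110.6], [507.6, -176.3, 112.5], [516.9, -174.9, 118.9]]
 knob top [ 514.1 -175.1  117.6] 3
 z 15 50 4773 [544.  244.7] [161.2 178.4] 87.6 med [545.7 250.8  42.4] min [453. 168.  16.] max [636. 329.  50.]
 z 80 93 421 [546.3 244.4] [161.1 180.4] 87.4 med [572.7 316.3  90.1] min [453. 161.  80.] max [640. 328.  93.]
 z 93 101 641 [546.  243.3] [169.4 180. ] 87.4 med [545.8 245.7  95.2] min [453. 157.  93.] max [639. 330. 101.]
 z 101 112 539 [545.8 242.1] [180.6 177.8] 87.2 med [544.1 326.2 106.6] min [455. 148. 101.] max [639. 335. 112.]
 z 112 200 3504 [546.1 243.3] [241.9 178.3] 87.3 med [546.4 341.3 145.2] min [452. 119. 112.] max [640. 367. 181.]
```

```bash
cat > l.py <<'E'
from h import *
for n in("side","top"):
    im=viewer.get_image(n); C=cloud(im); px=im["pixels"].astype(int)
    m=(np.hypot(C[...,0]-512,C[...,1]+190)<80)&(C[...,2]>84)&(C[...,2]<102)&(px[...,0]>px[...,1]+50)&(im["range_z"]>0)
    mm=cv2.morphologyEx(m.astype(np.uint8),cv2.MORPH_CLOSE,np.ones((3,3))); c=max(cv2.findContours(mm,0,1)[0],key=cv2.contourArea)
    c=cv2.convexHull(c)[:,0]; Q=np.array([w(im,a,b,95) for a,b in c],np.float32); e=cv2.fitEllipse(Q[:,:2].copy())
    print(n,m.sum(),np.median(C[m],0).round(1),np.round(e[0],1),np.round(e[1],1))
    k=(np.hypot(C[...,0]-512,C[...,1]+190)<40)&(C[...,2]>112)&(im["range_z"]>0); print(" knob",k.sum(),C[k].mean(0).round(1),C[k].min(0).round(1),C[k].max(0).round(1))
E
python3 l.py
```

```text
side 1112 [ 508.2 -196.8   95.2] [ 512.8 -188.4] [115.2 119.7]
 knob 107 [ 512.2 -190.9  120.2] [ 499.6 -202.7  112. ] [ 526.  -174.3  125.9]
top 2022 [ 513.  -187.1   93.9] [ 514.3 -187.9] [114.6 115.1]
 knob 138 [ 514.1 -187.3  120.5] [ 501.  -200.6  112.5] [ 528.3 -174.6  126. ]
```

>>> play_rows([
  [20,-40,0],
  [20,-40,0],
  [20,-40,0],
  [20,-40,0],
  [20,-40,0],
  [20,-40,0],
  [20,-40,0],
  [20,-40,0],
], yaw=[-6,-6,-6,-6,-6,-6,-6,-6])

```text
t: 1.77
ee_pos: [403.2, 271.3, 241.7]
orientation: [1.851, 2.538, 0.001]
ft_force: [0.7, 0.3, -0.4]
width: 88.2
grasp_force: 0.0
```

>>> play_rows([
  [12,-40,0],
  [12,-40,0],
  [12,-40,0],
  [12,-40,0],
  [12,-40,0],
  [12,-40,0],
  [12,-40,-10],
  [12,-40,-10],
], yaw=[-5,-5,-5,-5.5,0,0,0,0])

```text
t: 2.43
ee_pos: [498.5, -46.2, 222.6]
orientation: [2.267, 2.172, 0.002]
ft_force: [0.2, 0.9, 0.7]
width: 87.7
grasp_force: 0.0
```

>>> play_rows([
  [4,-40,-10],
  [0,-40,-10],
  [0,-39,-10],
  [0,0,0],
  [0,0,0],
  [0,0,0],
], yaw=[0,0,0,0,0,0])

```text
t: 2.93
ee_pos: [501.6, -162.8, 192.0]
orientation: [-2.269, -2.172, -0.0]
ft_force: [-0.6, -0.3, -0.0]
width: 87.9
grasp_force: 0.0
```

>>> play_rows([
  [12,-25,0],
  [0,0,0],
  [0,0,-20],
  [0,0,-20],
  [0,0,-15],
  [0,0,0],
  [0,0,0],
], yaw=[0,0,0,0,0,0,0])

```text
t: 3.52
ee_pos: [513.6, -186.4, 137.0]
orientation: [-2.265, -2.175, 0.001]
ft_force: [0.0, 0.2, 0.5]
width: 87.7
grasp_force: 0.0
```

>>> play_rows([
  [0,-1,-10],
  [0,0,-10],
  [0,0,0],
  [0,0,0],
], yaw=[0,0,0,0])

```text
t: 3.85
ee_pos: [513.5, -188.8, 116.6]
orientation: [-2.267, -2.173, 0.001]
ft_force: [-0.5, 0.5, -0.1]
width: 88.0
grasp_force: 0.0
```

>>> play_rows([
  [0,0,0],
  [0,0,0],
  [0,0,0],
  [0,0,0],
  [0,0,0],
  [0,0,0],
  [0,0,0],
  [0,0,0],
], yaw=[0,0,0,0,0,0,0,0], gripper=1)

```text
t: 4.52
ee_pos: [513.8, -189.0, 117.0]
orientation: [2.268, 2.174, 0.0]
ft_force: [0.7, 0.3, 0.3]
width: 38.0
grasp_force: 0.0
```

>>> play_rows([
  [0,0,0],
  [0,0,0],
  [0,0,0],
  [0,0,0],
  [0,0,0],
], yaw=[0,0,0,0,0])

```text
t: 4.93
ee_pos: [513.5, -188.9, 116.9]
orientation: [-2.268, -2.173, 0.0]
ft_force: [-2.0, -0.5, 1.5]
width: 27.3
grasp_force: 30.0
```

>>> play_rows([
  [0,0,5],
  [0,0,8],
  [0,0,10],
  [0,0,12],
  [0,0,15],
  [0,0,20],
  [0,0,20],
  [0,0,20],
], yaw=[0,0,0,0,0,0,0,0])

```text
t: 5.6
ee_pos: [513.8, -189.0, 229.1]
orientation: [2.268, 2.173, 0.001]
ft_force: [0.1, -0.5, -2.8]
width: 27.3
grasp_force: 30.0
```

>>> play_rows([
  [3,15,5],
  [3,28,5],
  [3,35,0],
  [3,35,0],
  [3,35,0],
  [3,35,0],
  [3,35,0],
  [3,35,0],
], yaw=[0,0,0,0,0,0,0,0])

```text
t: 6.27
ee_pos: [537.8, 65.8, 238.5]
orientation: [2.268, 2.173, 0.002]
ft_force: [1.3, -0.8, -2.5]
width: 27.5
grasp_force: 30.0
```

>>> play_rows([
  [2,35,0],
  [2,35,0],
  [2,35,0],
  [2,30,0],
  [0,20,0],
  [0,0,0],
  [0,0,0],
  [0,0,0],
], yaw=[0,0,0,0,0,0,0,0])

```text
t: 6.93
ee_pos: [545.6, 218.5, 237.6]
orientation: [2.268, 2.174, 0.0]
ft_force: [0.7, -0.9, -2.0]
width: 27.2
grasp_force: 30.0
```

Run:
```python
from h import *
a=[]
for n in("side","top"):
    im=viewer.get_image(n); cv2.imwrite(f"pics/{n}2.png",im["pixels"][...,::-1]); a.append(im["pixels"][100:380,:400,::-1] if n=="top" else im["pixels"][60:340,100:500,::-1])
cv2.imwrite("pics/b.png",np.hstack(a)); print(ctrl.get_obs()["ee_pos"],ctrl.get_obs()["ft_force"])
```

```text
[545.74953403 217.90791638 237.37278042] [ 0.19059479 -0.67541407 -1.67682917]
```

View pics/b.png

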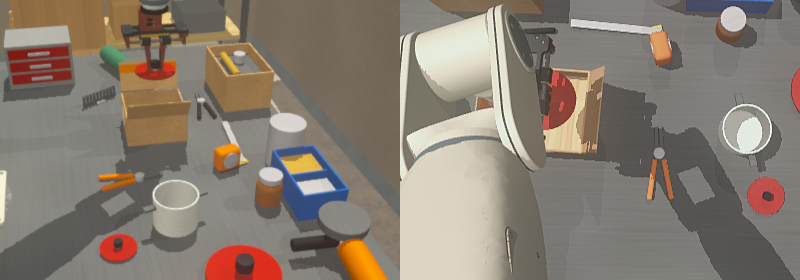

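The image shows the lid level in the gripper above the carton (left view px (155,70)), with the pot open and unmoved at (176,205). Next I centre the lid and go down.

>>> play_rows([
  [0,15,0],
  [0,11,0],
  [0,0,-25],
  [0,0,-30],
  [0,0,-30],
  [0,0,-30],
  [0,0,-15],
  [0,0,0],
], yaw=[0,0,0,0,0,0,0,0])

```text
t: 7.7
ee_pos: [543.4, 244.5, 103.2]
orientation: [-2.266, -2.172, 0.01]
ft_force: [-0.8, -0.5, -1.8]
width: 27.4
grasp_force: 30.0
```

>>> play_rows([
  [0,0,-5],
  [0,0,-5],
  [0,0,-3],
  [0,0,0],
  [0,0,0],
], yaw=[0,0,0,0,0])

```text
t: 8.12
ee_pos: [546.2, 245.2, 94.7]
orientation: [2.268, 2.173, 0.002]
ft_force: [-0.1, 0.5, -3.0]
width: 27.5
grasp_force: 30.0
```

>>> play_rows([
  [0,0,-3],
  [0,0,-3],
  [0,0,-3],
  [0,0,-2],
  [0,0,0],
  [0,0,0],
], yaw=[0,0,0,0,0,0])

```text
t: 8.62
ee_pos: [545.6, 244.9, 82.7]
orientation: [-2.268, -2.174, 0.001]
ft_force: [-0.5, -0.6, -2.8]
width: 27.3
grasp_force: 30.0
```

>>> play_rows([
  [0,0,-2],
  [0,0,-2],
  [0,0,0],
], yaw=[0,0,0])

```text
t: 8.87
ee_pos: [545.6, 244.9, 78.6]
orientation: [-2.268, -2.174, 0.001]
ft_force: [-0.3, 0.7, -0.9]
width: 27.6
grasp_force: 30.0
```

>>> play_rows([
  [0,0,-2],
  [0,0,0],
  [0,0,0],
], yaw=[0,0,0])

```text
t: 9.12
ee_pos: [545.7, 245.0, 76.8]
orientation: [-2.268, -2.174, 0.0]
ft_force: [0.5, 0.5, -2.8]
width: 27.4
grasp_force: 30.0
```

>>> play_rows([
  [0,0,-2],
  [0,0,0],
  [0,0,0],
], yaw=[0,0,0])

```text
t: 9.37
ee_pos: [546.0, 245.1, 75.2]
orientation: [2.268, 2.174, 0.001]
ft_force: [-1.1, 0.2, 1.4]
width: 27.5
grasp_force: 30.0
```

>>> play_rows([
  [0,0,-1],
  [0,0,0],
  [0,0,0],
  [0,0,0],
], yaw=[0,0,0,0])

```text
t: 9.7
ee_pos: [546.0, 245.1, 74.3]
orientation: [2.268, 2.174, 0.001]
ft_force: [-1.3, 0.4, 3.3]
width: 27.4
grasp_force: 30.0
```

>>> play_rows([
  [0,0,0],
  [0,0,0],
  [0,0,0],
  [0,0,0],
  [0,0,0],
  [0,0,0],
  [0,0,0],
  [0,0,0],
], yaw=[0,0,0,0,0,0,0,0], gripper=0)

```text
t: 10.37
ee_pos: [545.8, 245.0, 73.9]
orientation: [-2.268, -2.174, 0.0]
ft_force: [-0.3, 0.4, 0.4]
width: 77.3
grasp_force: 0.0
```

>>> play_rows([
  [0,0,10],
  [0,0,20],
  [0,0,30],
  [0,0,40],
  [0,0,40],
  [0,0,40],
  [0,0,0],
  [0,0,0],
], yaw=[0,0,0,0,0,0,0,0])

```text
t: 11.03
ee_pos: [547.1, 245.6, 257.7]
orientation: [2.267, 2.172, 0.01]
ft_force: [0.3, 0.8, -0.3]
width: 87.8
grasp_force: 0.0
```

Run:
```python
from h import *
im=viewer.get_image("side"); C=cloud(im); cv2.imwrite("pics/c.png",im["pixels"][60:260,150:400,::-1].repeat(2,0).repeat(2,1))
o=ctrl.get_obs(); print(o["ee_pos"],o["width"],o["ft_force"])
b=(abs(C[...,0]-545)<75)&(C[...,2]>104)&(C[...,2]<195)&(im["range_z"]>0)
for lo,hi in((100,180),(315,390)):
    Q=C[b&(C[...,1]>lo)&(C[...,1]<hi)]
    for z in range(104,190,10):
        q=Q[(Q[:,2]>=z)&(Q[:,2]<z+10)]
        if len(q)>5: print(lo,z+5,len(q),np.median(q,0).round(1))
```

```text
[545.90016841 245.08652906 255.31457807] 87.7553927857498 [ 0.36232831  0.52200173 -0.59495488]
100 109 101 [543.7 154.7 109. ]
100 119 101 [546.3 147.9 119.1]
100 129 107 [542.1 142.2 128.6]
100 139 106 [544.9 136.3 138.3]
100 149 110 [541.  130.  148.6]
100 159 91 [544.5 125.3 157.1]
315 109 169 [546.6 331.4 108.6]
315 119 174 [545.  336.  119.1]
315 129 174 [546.4 340.7 128.8]
315 139 165 [542.3 345.  138.8]
315 149 171 [544.8 349.1 149. ]
315 159 170 [545.1 353.5 159.1]
315 169 179 [541.8 358.1 169.1]
315 179 86 [550.9 361.4 176.6]
```

View pics/c.png

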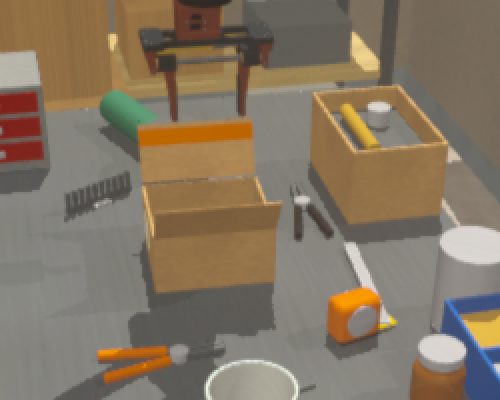

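The lid is inside the carton and both flaps lean outwards (plain one at px (210,220), taped one at (195,150) in the crop). Next I go outside the plain flap.

>>> play_rows([
  [0,-30,0],
  [0,-40,0],
  [0,-40,0],
  [0,-40,0],
  [0,-20,0],
  [0,0,0],
  [0,0,0],
], yaw=[0,0,0,0,0,0,0])

```text
t: 11.67
ee_pos: [544.8, 74.1, 252.5]
orientation: [-2.269, -2.169, 0.004]
ft_force: [0.2, 0.0, -0.3]
width: 88.0
grasp_force: 0.0
```

>>> play_rows([
  [0,0,-25],
  [0,0,-35],
  [0,0,-35],
  [0,0,-13],
  [0,0,0],
  [0,0,0],
  [0,15,0],
  [0,15,0],
], yaw=[0,0,0,0,0,0,0,0])

```text
t: 12.33
ee_pos: [546.8, 105.9, 147.3]
orientation: [2.268, 2.172, 0.003]
ft_force: [-0.2, 0.3, 0.5]
width: 87.8
grasp_force: 0.0
```

>>> play_rows([
  [0,8,0],
  [0,8,0],
  [0,8,0],
  [0,8,0],
  [0,8,0],
  [0,8,0],
], yaw=[0,0,0,0,0,0])

```text
t: 12.83
ee_pos: [545.9, 153.6, 146.2]
orientation: [2.268, 2.173, 0.0]
ft_force: [0.2, -2.8, -0.1]
width: 87.8
grasp_force: 1.3
```

>>> play_rows([
  [0,8,0],
  [0,8,-3],
  [0,8,-5],
  [0,8,-5],
  [0,6,-4],
  [0,6,-4],
  [0,4,-3],
  [0,0,0],
], yaw=[0,0,0,0,0,0,0,0])

```text
t: 13.5
ee_pos: [545.4, 201.9, 121.1]
orientation: [-2.267, -2.174, 0.001]
ft_force: [-0.3, -0.3, -1.1]
width: 87.7
grasp_force: 0.0
```

>>> play_rows([
  [0,0,-2],
  [0,0,-2],
  [0,0,0],
  [0,0,0],
], yaw=[0,0,0,0])

```text
t: 13.83
ee_pos: [545.7, 200.8, 117.9]
orientation: [-2.268, -2.173, 0.0]
ft_force: [0.3, 0.9, -0.2]
width: 88.1
grasp_force: 0.0
```

>>> play_rows([
  [0,0,-1.5],
  [0,0,0],
  [0,0,0],
], yaw=[0,0,0])

```text
t: 14.08
ee_pos: [545.9, 200.8, 117.0]
orientation: [2.268, 2.173, 0.0]
ft_force: [-1.4, -0.4, 5.0]
width: 87.9
grasp_force: 2.5
```

```bash
cat > f.py <<'E'
from h import *
import sys
im=viewer.get_image("side"); C=cloud(im); cv2.imwrite(sys.argv[1],im["pixels"][60:260,150:400,::-1].repeat(2,0).repeat(2,1))
o=ctrl.get_obs(); print(o["ee_pos"],o["ft_force"])
b=(abs(C[...,0]-545)<80)&(C[...,2]>84)&(C[...,2]<185)&(im["range_z"]>0)
for y in range(100,400,12):
    q=C[b&(abs(C[...,1]-y)<6)]
    if len(q)>5: print(y,len(q),np.percentile(q[:,2],[10,50,90]).round(1))
E
python3 f.py pics/d.png
```

```text
[545.87286186 200.83289098 117.0251465 ] [-1.62987681 -0.91019392  4.87946863]
160 118 [85.9 92.3 99.5]
172 232 [ 86.8  96.5 101.1]
184 199 [ 96.3  99.7 162.6]
196 228 [ 96.6 101.8 158.3]
208 111 [ 96.1  99.4 131.2]
220 88 [ 95.8  98.1 101.6]
232 79 [96.1 97.9 99.6]
244 32 [95.  97.3 98.9]
316 66 [86.  91.3 96.7]
328 253 [ 86.8 101.5 120.8]
340 121 [111.9 121.3 129. ]
352 94 [137.7 164.7 175.5]
364 127 [162.5 171.1 177.6]
```

View pics/d.png

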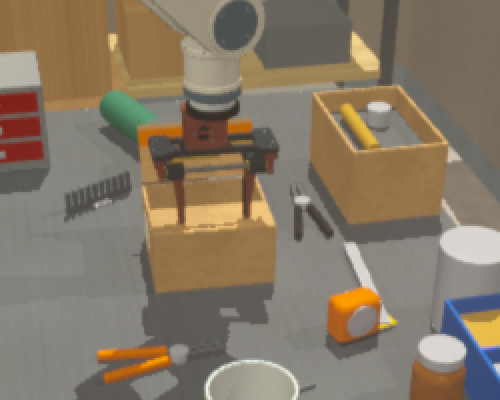

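The plain flap lies flat at px (205,205), pressed lightly by the fingertips, and the taped flap still stands. On to the outer flap.

>>> play_rows([
  [0,0,20],
  [0,0,40],
  [0,0,40],
  [0,0,40],
  [0,0,0],
  [0,30,0],
  [0,40,0],
  [0,40,0],
], yaw=[0,0,0,0,0,0,0,0])

```text
t: 14.8
ee_pos: [546.0, 311.3, 257.0]
orientation: [2.271, 2.17, 0.002]
ft_force: [0.4, 0.2, -0.1]
width: 87.9
grasp_force: 0.0
```

>>> play_rows([
  [0,40,0],
  [0,40,0],
  [0,25,0],
  [0,0,0],
  [0,0,0],
], yaw=[0,0,0,0,0])

```text
t: 15.22
ee_pos: [545.2, 416.9, 255.6]
orientation: [2.266, 2.176, -0.001]
ft_force: [0.0, 0.2, -0.0]
width: 87.7
grasp_force: 0.0
```

>>> play_rows([
  [0,0,-25],
  [0,0,-35],
  [0,0,-30],
  [0,0,-15],
  [0,0,0],
  [0,-15,0],
  [0,-15,0],
  [0,-8,0],
], yaw=[0,0,0,0,0,0,0,0])

```text
t: 15.88
ee_pos: [546.5, 375.6, 153.2]
orientation: [2.269, 2.172, 0.002]
ft_force: [0.1, 0.1, -0.3]
width: 87.7
grasp_force: 0.0
```

>>> play_rows([
  [0,-8,0],
  [0,-8,0],
  [0,-8,0],
  [0,-8,0],
  [0,-8,0],
  [0,-4,0],
  [0,0,0],
], yaw=[0,0,0,0,0,0,0])

```text
t: 16.47
ee_pos: [545.7, 333.1, 151.4]
orientation: [2.269, 2.173, -0.001]
ft_force: [0.5, -0.1, -0.7]
width: 87.9
grasp_force: 0.0
```

>>> play_rows([
  [0,-8,0],
  [0,-8,-3],
  [0,-8,-4],
  [0,-8,-5],
  [0,-6,-5],
  [0,-6,-4],
  [0,-6,-4],
  [0,0,0],
], yaw=[0,0,0,0,0,0,0,0])

```text
t: 17.13
ee_pos: [545.2, 282.3, 125.3]
orientation: [-2.269, -2.173, 0.004]
ft_force: [0.9, -0.4, -0.2]
width: 87.7
grasp_force: 0.0
```

>>> play_rows([
  [0,0,-2],
  [0,0,-1.5],
  [0,0,0],
  [0,0,0],
], yaw=[0,0,0,0])

```text
t: 17.47
ee_pos: [545.7, 284.3, 122.9]
orientation: [-2.268, -2.174, -0.0]
ft_force: [-0.2, 0.1, 0.2]
width: 87.8
grasp_force: 0.0
```

>>> play_rows([
  [0,0,-1.5],
  [0,0,0],
  [0,0,0],
], yaw=[0,0,0])

```text
t: 17.72
ee_pos: [545.8, 284.2, 121.5]
orientation: [2.268, 2.174, 0.0]
ft_force: [0.0, -0.8, 0.7]
width: 88.0
grasp_force: 0.0
```

>>> play_rows([
  [0,0,-1],
  [0,0,0],
  [0,0,0],
], yaw=[0,0,0])

```text
t: 17.97
ee_pos: [545.8, 284.2, 121.0]
orientation: [-2.268, -2.174, -0.0]
ft_force: [-1.6, 0.0, 5.1]
width: 87.9
grasp_force: 2.5
```

```bash
python3 f.py pics/e.png
```

```text
[545.79282006 284.17807727 121.03150578] [-2.21406385 -0.66654682  5.14855622]
160 123 [86.7 93.7 99.2]
172 220 [86.2 95.5 99.5]
184 108 [ 96.2  98.  100.2]
196 110 [ 95.5  97.9 100.3]
208 117 [ 96.1  98.2 100.7]
220 104 [ 96.2  97.8 100.5]
232 140 [ 96.3  98.6 103.7]
244 135 [ 96.6 101.7 104.5]
256 112 [100.2 102.7 104.7]
268 156 [101.  103.9 163.8]
280 205 [101.  114.7 166.6]
292 109 [100.1 102.8 135.2]
304 79 [ 99.1 101.9 104.8]
316 75 [ 99.6 102.2 104.2]
328 31 [ 99.  101.6 103. ]
```

View pics/e.png

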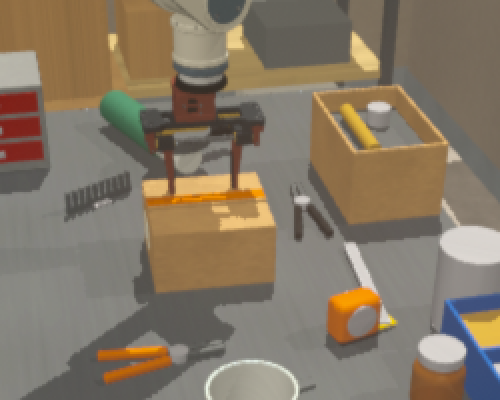

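Both flaps lie flat; the tape stripe is at px (205,195) over the inner flap. Retreat and hand in.

>>> play_rows([
  [0,0,10],
  [0,0,30],
  [0,0,40],
  [0,0,40],
  [0,0,0],
  [0,0,0],
  [0,0,0],
], yaw=[0,0,0,0,0,0,0])

```text
t: 18.6
ee_pos: [545.4, 283.9, 240.6]
orientation: [2.268, 2.174, 0.0]
ft_force: [-0.0, -0.1, -0.8]
width: 87.8
grasp_force: 0.0
```

```bash
python3 f.py pics/f.png; python3 -c "
from h import *
print(ticket.close_job())"
```

```text
[544.98135798 283.65737445 239.57054508] [-0.16718536  0.02475361 -0.79020894]
160 122 [85.9 93.4 99.7]
172 217 [85.8 95.8 99.8]
184 114 [ 96.   98.4 100.6]
196 107 [ 95.8  97.8 100. ]
208 114 [ 95.6  98.1 100.1]
220 116 [ 96.4  98.1 100.3]
232 134 [ 96.4  98.9 103. ]
244 143 [ 97.5 101.1 104.8]
256 102 [ 99.5 102.4 105. ]
268 98 [100.1 102.4 105.3]
280 93 [100.1 102.3 104.6]
292 94 [ 99.8 101.9 104.2]
304 100 [100.1 101.9 103.9]
316 92 [100.  101.9 104.7]
328 33 [ 99.7 100.8 102.7]
the job is handed in; nothing more can be done
None
```

The lid is on the packing board in the carton, both flaps are folded flat (inner first, then outer), and the job was handed in at about 19 s; the hand-in call gave no verdict.

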